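# Refill the till-roll stand and set its cover

## Task

Refill the till-roll stand on the counter: lift its clear hinged dust cover upright out of the way, then stand every white paper roll that is on the counter on end in a lane of its own and slide it along the lane, under the shelf, until it touches the back board. With all of them home, lower the cover so that it stands 45 degrees above level, half open, see that it stays there when you let go, and leave the other things on the counter where they are.

Things in the scene. Friction and masses are not known exactly. Their poses are not given: they have to be found in the camera images.
- stand: fixed light-wood till-roll stand, 200 mm deep (its x) by 294 mm wide (its y), open at its front, its -x side, towards the robot. Origin: centre of its underside on the counter; x to its back, z up. Lane floors at z = 10 mm. Four lanes along x, centred at y = -108, -36, 36, 108 mm, each 66 mm wide between low rails (6 mm thick, tops at z = 24 mm, from x = -85 mm to the back)
- lane_end (a point): point at x = 88 mm, y = 0, z = 10 mm of the stand: lane floor level at the front face of the back board that ends all four lanes. A roll that touches the back board has its origin 29 mm in front of this face
- shelf_lip (a point): middle of the lower front edge of the fixed shelf over the rear of the lanes: at x = 46 mm, y = 0, z = 80 mm of the stand. The shelf is 8 mm thick, runs back to the back board and over all four lanes; walls of its height stand at its ends, y = -144 and 144 mm, from x = 44 mm on
- screen (a joint): angle of the clear cover above level: 0 = level over the lanes, pointing to the front, 1.571 = upright, 0.785 = 45 degrees; stop at 1.6. A stiff friction hinge: it stays wherever it is left and takes about 3 to 5 N at the tab to move; starts low, at 0.05 to 0.4, over the lanes
- screen_hinge (a point): point on the hinge axis at the middle of the cover's width, at x = 94 mm, y = 0, z = 100 mm of the stand; the axis is parallel to the stand's y. The cover is 5 mm thick, 278 mm wide and reaches to 129 mm from the axis
- screen_tab (a point): grip point in the black tab in the middle of the cover's free edge, 162 mm from the hinge axis. The tab is 24 mm wide (along the stand's y), 14 mm thick and stands out from the cover's edge, from 129 to 181 mm from the axis; pinched across its 24 mm width from above, it pivots between the finger pads as the cover swings
- roll_a: loose white paper till roll standing on end, 58 mm diameter, 58 mm tall, 0.08 kg, on the counter left or right of the stand at the start; may be absent. Origin: centre of its underside, z along its axis
- roll_b: loose white paper till roll standing on end, 58 mm diameter, 58 mm tall, 0.08 kg, on the counter left or right of the stand at the start; may be absent. Origin: centre of its underside, z along its axis
- roll_c: loose white paper till roll standing on end, 58 mm diameter, 58 mm tall, 0.08 kg, on the counter left or right of the stand at the start; may be absent. Origin: centre of its underside, z along its axis
- roll_d: loose white paper till roll standing on end, 58 mm diameter, 58 mm tall, 0.08 kg, on the counter left or right of the stand at the start; may be absent. Origin: centre of its underside, z along its axis
- honey_jar: bystander: honey jar with a white lid, 66 mm wide, 102 mm tall, behind the work; leave it where it is. Origin: centre of its underside
- price_holder1: bystander: price card on a steel foot, 78 mm wide and high, behind the stand; leave it where it is. Origin: centre of its underside

How it is judged:
On the way, in this order (a step that is already met when the one before it is completed fails the run):
1. the cover is lifted upright (at least 77 degrees above level) (value of joint screen above 1.35 rad), for 0.2 s.
2. with the cover still up (above 69 degrees), every paper roll present stands on end at the back of a lane, within about 11 mm of the back board (x of roll_a in the frame of stand between 0.048 and 0.07 m and y of roll_a in the frame of stand between -0.14 and 0.14 m and z of roll_a in the frame of stand between 0.004 and 0.016 m and angle between each of roll_a, roll_b, roll_c, roll_d's own z axis and vertical below 0.1 rad and linear speed of each of roll_a, roll_b, roll_c, roll_d below 0.02 m/s and x of roll_b in the frame of stand between 0.048 and 0.07 m and y of roll_b in the frame of stand between -0.14 and 0.14 m and z of roll_b in the frame of stand between 0.004 and 0.016 m and x of roll_c in the frame of stand between 0.048 and 0.07 m and y of roll_c in the frame of stand between -0.14 and 0.14 m and z of roll_c in the frame of stand between 0.004 and 0.016 m and x of roll_d in the frame of stand between 0.048 and 0.07 m and y of roll_d in the frame of stand between -0.14 and 0.14 m and z of roll_d in the frame of stand between 0.004 and 0.016 m and value of joint screen above 1.2 rad), for 0.2 s.
At the end, for the whole second after the job is handed in: every paper roll present stands upright (within 6 degrees) and still on a lane floor of the stand, under the shelf, at most about 11 mm from the back board, and the released cover rests at 45 degrees above level, give or take 5 (x of roll_a in the frame of stand between 0.048 and 0.07 m and y of roll_a in the frame of stand between -0.14 and 0.14 m and z of roll_a in the frame of stand between 0.004 and 0.016 m and angle between each of roll_a, roll_b, roll_c, roll_d's own z axis and vertical below 0.1 rad and linear speed of each of roll_a, roll_b, roll_c, roll_d below 0.02 m/s and x of roll_b in the frame of stand between 0.048 and 0.07 m and y of roll_b in the frame of stand between -0.14 and 0.14 m and z of roll_b in the frame of stand between 0.004 and 0.016 m and x of roll_c in the frame of stand between 0.048 and 0.07 m and y of roll_c in the frame of stand between -0.14 and 0.14 m and z of roll_c in the frame of stand between 0.004 and 0.016 m and x of roll_d in the frame of stand between 0.048 and 0.07 m and y of roll_d in the frame of stand between -0.14 and 0.14 m and z of roll_d in the frame of stand between 0.004 and 0.016 m and value of joint screen between 0.698 and 0.873 rad and velocity of joint screen between -0.02 and 0.02 rad/s); the robot touches nothing.
It fails at once if a bystander (honey jar or price card) is moved more than 3 cm (distance of any of honey_jar, price_holder1 from where it was at the start of the episode above 0.03 m).
Of roll_a, roll_b, roll_c, roll_d only 3 to 4 are there at a start; the rules pass over those that are not, and their reading is None.
At some moment in a run one of roll_a, roll_b, roll_c, roll_d may be knocked a few centimetres aside while the robot is not near it.
It also fails if it takes over 210 s, if anything falls off the work surface, if the arm or the gripper's body presses on something with over 40 N, if the wrist force passes 120 N, or if a joint passes its speed limit or range.

## Robot

A 6-joint arm with a two-finger parallel gripper is mounted at the origin on a cart in front of the work surface, level with it; the furniture and walls round the work are solid. World frame = base frame: x ahead of the robot, y to its left, z up, the work surface at z = 0. Lengths are in m, angles in rad, forces in N, time in s.
With the tool pointing down it reaches from about 0.4 to 0.925 m from the base axis. Payload 12.5 kg.
Tool frame: the origin (TCP) lies midway between the tips of the shut fingers; the grasp point (between the pads) lies 19 mm behind it (robot.grip_depth is the distance from the TCP to the grasp point, in m); z points along the fingers, y is the direction in which the jaws open and shut (so a half turn about z gives the same grasp; the last joint's range is limited). The gripper opens to 95 mm and grips with 3 to 60 N. Pads are 20 mm wide; open, the fingers measure 119 mm over their backs; the gripper's body (75 mm by 180 mm) begins 59 mm behind the grasp point.
Start: joints at [1.21, 0.491, 1.559, -0, 1.092, -0.106], TCP at [0.158, 0.605, 0.215] pointing down, gripper open.
Joint ranges: [-3.1, 3.1], [-0.84, 2.19], [0.05, 2.79], [-1.13, 4.28], [0.06, 2.93], [-2.69, 2.69]. Speed limits (rad/s): [2.22, 2.22, 2.79, 3.14, 3.14, 3.14].

## Interface

Orientations are given as a unit quaternion [x, y, z, w].
In Python, from bench import robot, kinematics, cams, ticket, sensors gives the robot as it stands. Calls block until the motion is done:
- robot.reach(position, orientation): joint-space move of the TCP to a pose.
- robot.servo_line(position, vel=0.15, rot=None): straight line of the TCP; rot=None keeps the orientation; vel is the mean speed in m/s.
- robot.goto_joints(angles): joint-space move.
- robot.command_gripper(opening, effort=None): opening from 0.0 (shut) to 1.0 (fully open); effort is the grip in N (None keeps the last); returns when the fingers have stopped.
- robot.sleep(seconds).
- kinematics.ik(position, orientation): joint angles nearest the present ones, or None.
- cams.grab_frame(name): name is "scene" or "top" or "wrist"; returns the picture (400x640x3 uint8, blue, green, red); there is no depth.
- cams.camera_info(name): a dict with "vfov" (degrees; the focal length in pixels is half the picture's height over the tangent of half this angle, whatever the lens; pixels are square), "cx", "cy" (the principal point, pixels), "distortion" ([k1, k2, p1, p2, k3] as OpenCV has them; the pictures are not rectified), "eye" and "orientation" of the camera in the world. Camera axes: x right, y down, z forward; pixel columns grow to the right and rows downward; lengths in m; the calibration is good to about 2 mm. A picture is of the moment at which its call begins: read the wrist's pose just before it. camera_info takes no time and is no camera call; for the wrist camera it gives the pose at the moment of the call.
A pose or a line that the arm cannot do raises robot.MotionError and nothing moves.
- ticket.job_done(): hands the job in, once; it reports no verdict.
Readings, each from a call of its own:
- sensors.read_clock(): time.
- sensors.read_qpos(): joint angles.
- sensors.read_joint_velocities(): joint speeds.
- sensors.read_tau(): joint torques, N m.
- sensors.read_tool_pos(): TCP position.
- sensors.read_eef_rot(): TCP orientation.
- sensors.read_ft_force(): force on the tool from outside, world axes, zero at the start.
- sensors.read_moment(): the same for the moment, N m.
- sensors.read_grip_width(): opening from 0.0 (shut) to 1.0 (fully open).
Only numpy, scipy, OpenCV 4.12 (cv2) and the standard library are available. Lean on these libraries where they do the work, as an engineer would, in place of code of your own. Each camera call takes 0.05 s, during which the arm holds its last target.

## Working session

There is one attempt and no reset: what is moved stays moved. The work goes in short steps, each a Python script; the robot and the scene stay as the last script left them, time stands still between calls to the robot, and variables do not carry over. Pictures are saved under pics/ and viewed, and the job is handed in when it is done.

```bash
ls; mkdir -p pics; python3 - <<'E'
from bench import robot,kinematics,cams,ticket,sensors
import cv2
for n in("scene","top","wrist"):
    cv2.imwrite(f"pics/{n}0.png",cams.grab_frame(n)); print(n,cams.camera_info(n))
print(sensors.read_clock(),sensors.read_tool_pos(),sensors.read_eef_rot(),robot.grip_depth)
E
```

```text
pics
scene {'vfov': 50.649216773225376, 'cx': 329.97154697880006, 'cy': 203.81120199245385, 'distortion': array([-0.08460282,  0.        ,  0.        ,  0.        ,  0.        ]), 'eye': array([ 0.06108355, -0.9601811 ,  0.53173822]), 'orientation': array([ 0.8102239 , -0.19448552,  0.13829218, -0.53533904])}
top {'vfov': 50.95772398736872, 'cx': 326.1057424796974, 'cy': 199.77653359518632, 'distortion': array([0.00940839, 0.        , 0.        , 0.        , 0.        ]), 'eye': array([ 0.29437781, -0.01912394,  1.37970006]), 'orientation': array([-0.68330697,  0.72178278, -0.07761073,  0.07808823])}
wrist {'vfov': 70.61677629149912, 'cx': 321.1719746830448, 'cy': 201.91559512177403, 'distortion': array([-0.01494124,  0.        ,  0.        ,  0.        ,  0.        ]), 'eye': array([0.09155885, 0.62175622, 0.38395952]), 'orientation': array([0.78503812, 0.60713777, 0.07461056, 0.09763265])}
0.15 [0.15743024 0.60466609 0.21418098] [ 1.27043610e-01  9.91897035e-01 -4.27048405e-04 -1.06492229e-04] 0.0188
```

View pics/scene0.png

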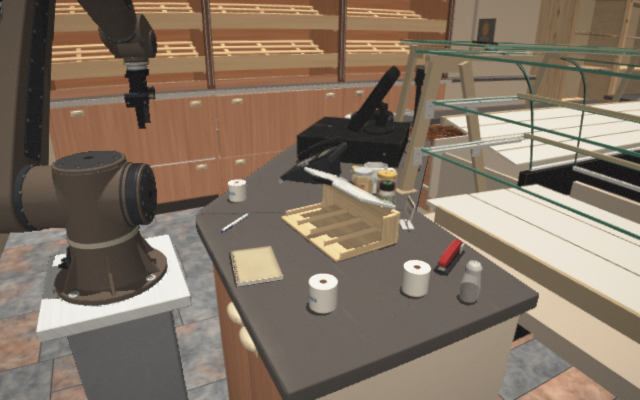

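View pics/top0.png

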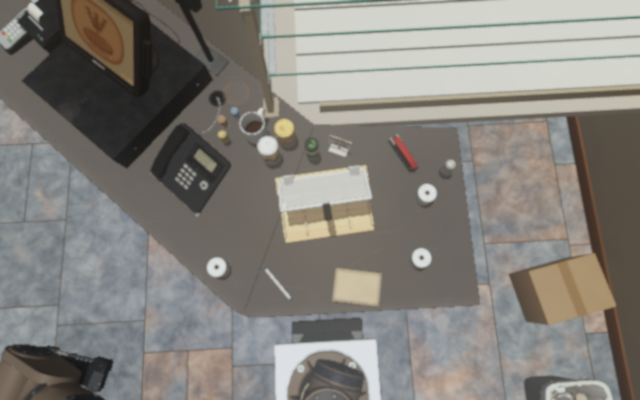

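View pics/wrist0.png

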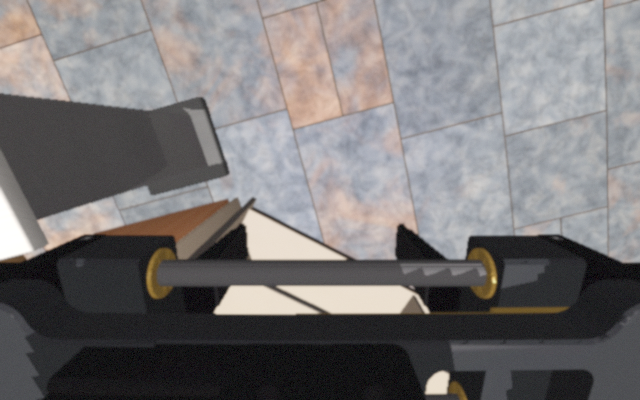

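```bash
python3 - <<'E'
import cv2
a=cv2.imread("pics/top0.png")
cv2.imwrite("pics/t1.png",cv2.resize(a[110:260,230:390],None,fx=5,fy=5,interpolation=cv2.INTER_CUBIC)[:750:,:][:600])
cv2.imwrite("pics/t2.png",cv2.resize(a[150:310,190:490],None,fx=2.6,fy=2.6,interpolation=cv2.INTER_CUBIC))
b=cv2.imread("pics/scene0.png")
cv2.imwrite("pics/s1.png",cv2.resize(b[150:270,270:430],None,fx=5,fy=5,interpolation=cv2.INTER_CUBIC))
E
```

```text
(no output)
```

View pics/t1.png

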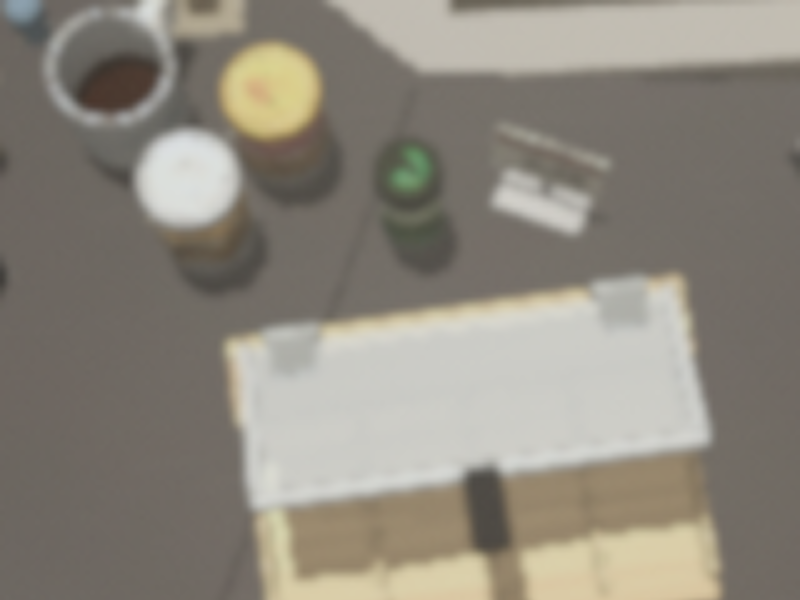

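View pics/s1.png

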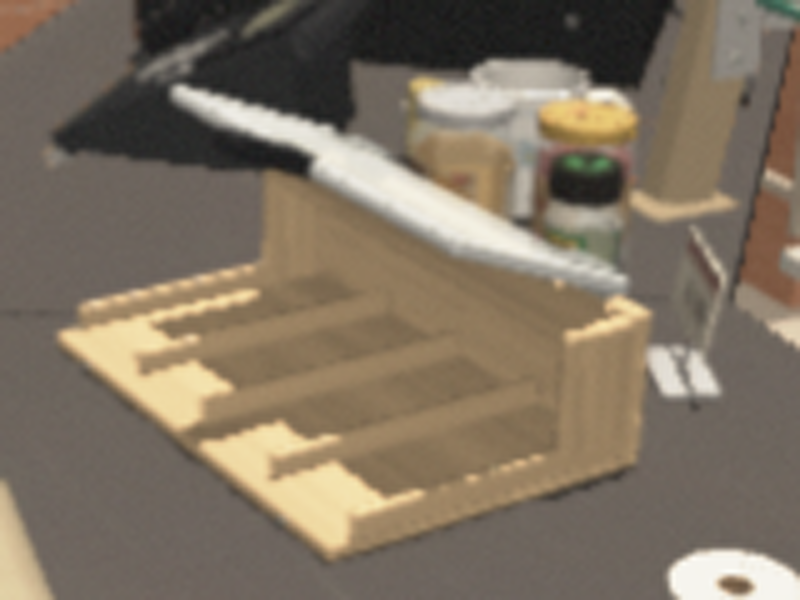

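View pics/t2.png

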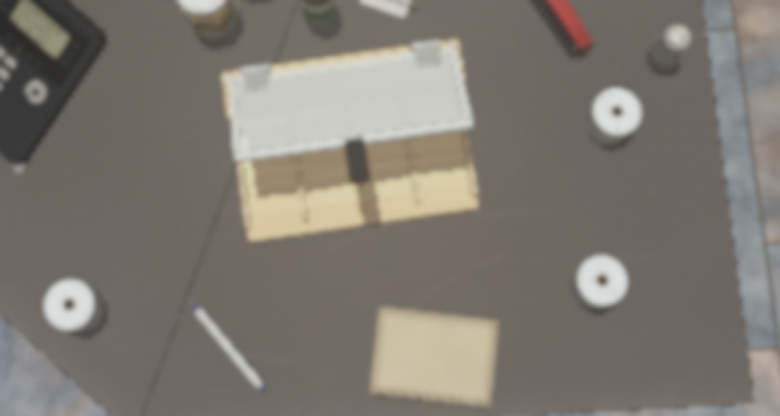

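```bash
cat > h.py <<'E'
from bench import robot,kinematics,cams,ticket,sensors
import numpy as np,cv2
from scipy.spatial.transform import Rotation as R
from scipy.optimize import least_squares
def cam(n,info=None):
    i=info or cams.camera_info(n); f=200/np.tan(np.radians(i["vfov"])/2)
    K=np.array([[f,0,i["cx"]],[0,f,i["cy"]],[0,0,1]]); Rm=R.from_quat(i["orientation"]).as_matrix()
    return K,np.array(i["distortion"]),Rm,np.array(i["eye"])
def proj(n,P,info=None):
    K,d,Rm,e=cam(n,info); rv=cv2.Rodrigues(Rm.T)[0]
    return cv2.projectPoints(np.atleast_2d(np.array(P,float)),rv,-Rm.T@e,K,d)[0][:,0]
def ray(n,uv,z,info=None):
    K,d,Rm,e=cam(n,info); p=cv2.undistortPoints(np.array([[uv]],float),K,d)[0,0]
    v=Rm@np.array([p[0],p[1],1]); return e+v*(z-e[2])/v[2]
E
python3 - <<'E'
from h import *
obs=[("top",(286.2,242.7),(-.1,.147,.01)),("top",(373.5,229.6),(-.1,-.147,.01)),
("scene",(282,218),(-.1,.147,.005)),("scene",(337,261),(-.1,-.147,0)),("scene",(396.4,243),(.1,-.147,0)),
("top",(275.6,178.6),(.1,.147,.088)),("top",(366.6,165),(.1,-.147,.088)),("scene",(400,213),(.1,-.147,.088))]
def w(p,q): return np.r_[R.from_euler('z',p[2]).apply(q)[:2]+p[:2],q[2]]
def f(p): return np.concatenate([proj(n,w(p,q))[0]-uv for n,uv,q in obs])
s=least_squares(f,[.55,0,0],loss='soft_l1'); print(s.x,s.fun.reshape(-1,2).round(1))
for t in(.05,.2,.3,.4):
  for r in (.129,.181):
    q=(.094-r*np.cos(t),0,.1+r*np.sin(t)); print(t,r,proj("top",w(s.x,q)),proj("scene",w(s.x,q)))
  print([proj("scene",w(s.x,(.094-.129*np.cos(t),y,.1+.129*np.sin(t)))) for y in(-.139,.139)])
for uv in [(427.2,193.3),(421.7,257.7),(217,267.3)]: print(ray("top",uv,.058))
for uv in [(322.5,280.5),(417,266.5),(237.3,183)]: print(ray("scene",uv,.058))
E
```

```text
[ 0.57872545 -0.02456639  0.09447314] [[-0.3 -0.1]
 [ 1.1 -0.2]
 [-1.6 -0.3]
 [-1.7  1.9]
 [ 1.  -0.4]
 [-0.1 -0.7]
 [-0.2 -0.3]
 [ 0.1 -0.4]]
0.05 0.129 [[327.30917611 211.04143823]] [[325.99049119 197.73154935]]
0.05 0.181 [[329.82958364 227.36678757]] [[309.26219529 200.62714601]]
[array([[356.76226113, 216.2122425 ]]), array([[300.5366707 , 182.44807917]])]
0.2 0.129 [[327.16733773 209.06143488]] [[326.84099175 190.88847085]]
0.2 0.181 [[329.67834524 224.87298752]] [[310.35524006 190.78866315]]
[array([[357.89034649, 208.76662831]]), array([[301.18792045, 176.1276976 ]])]
0.3 0.129 [[326.99310915 207.22124355]] [[327.91304132 186.28232961]]
0.3 0.181 [[329.46140686 222.44262061]] [[311.83472052 184.14199867]]
[array([[359.17290944, 203.73305074]]), array([[302.10116206, 171.8879433 ]])]
0.4 0.129 [[326.75532882 204.97552375]] [[329.37880511 181.70557357]]
0.4 0.181 [[329.15020618 219.40303135]] [[313.90232134 177.52532514]]
[array([[360.86690988, 198.71553006]]), array([[303.38918463, 167.68585813]])]
[ 0.59402829 -0.35367163  0.058     ]
[ 0.38900945 -0.31447829  0.058     ]
[0.39418072 0.3249596  0.058     ]
[ 0.38985867 -0.31490499  0.058     ]
[ 0.59661727 -0.35710497  0.058     ]
[0.39666155 0.3155048  0.058     ]
```

```bash
python3 - <<'E'
import cv2
b=cv2.imread("pics/scene0.png")
cv2.imwrite("pics/s2.png",cv2.resize(b[165:320,220:440],None,fx=3.6,fy=3.6,interpolation=cv2.INTER_CUBIC))
E
```

```text
(no output)
```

View pics/s2.png

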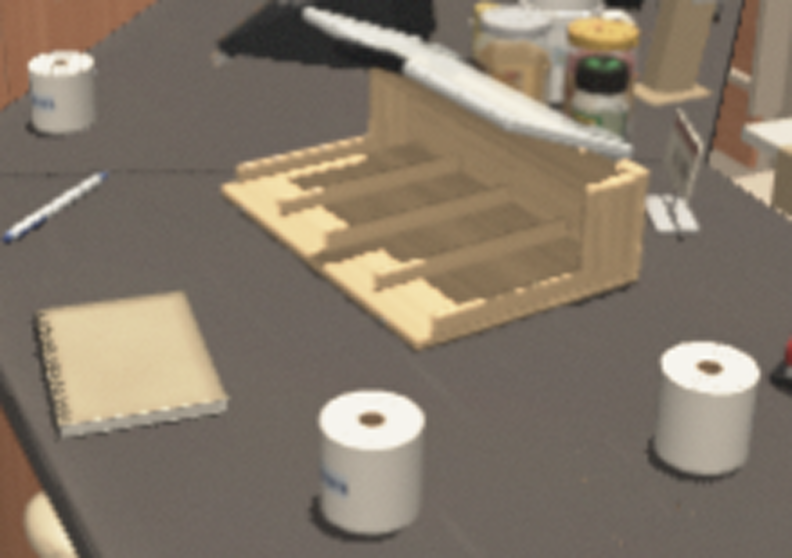

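```bash
cat >> h.py <<'E'
SP=np.array([.5787,-.0246,.0945])
def S(x,y,z): 
    q=R.from_euler('z',SP[2]).apply([x,y,z]); return np.r_[q[:2]+SP[:2],z]
Q0=(R.from_euler('z',SP[2])*R.from_quat([0,1,0,0])).as_quat()
def tabtcp(t,dz=0): return S(.094-.162*np.cos(t),0,.1+.162*np.sin(t)-.019+dz)
def snap(n,name):
    i=cams.camera_info(n); cv2.imwrite(f"pics/{name}.png",cams.grab_frame(n)); return i
E
python3 - <<'E'
from h import *
p=tabtcp(.39,.1); print(p,kinematics.ik(p,Q0))
robot.servo_line([.3,.4,.3]); robot.reach(p,Q0)
print(sensors.read_tool_pos(),sensors.read_qpos())
i=snap("wrist","w1"); snap("scene","s3")
for r in(.129,.181):
  for y in(-.012,.012):
    print(proj("wrist",S(.094-r*np.cos(.39),y,.107+r*np.sin(.39)),i))
print([proj("wrist",S(-.1,y,.01),i) for y in(-.147,.147)])
E
```

```text
[ 0.52311386 -0.02986858  0.24259052] [-1.83141261e-01  3.17480938e-01  1.76765158e+00 -4.44089210e-16
  1.05646014e+00 -1.84843759e+00]
[ 0.52312623 -0.02916812  0.24270073] [-1.81882727e-01  3.17274536e-01  1.76764292e+00  1.55913589e-04
  1.05655930e+00 -1.84785086e+00]
[[308.34884326 236.17758358]]
[[333.19388416 236.2057827 ]]
[[306.75869464 191.72992596]]
[[334.78462123 191.76117994]]
[array([[216.47494215, 148.51169423]]), array([[425.51450136, 148.74137605]])]
```

View pics/w1.png

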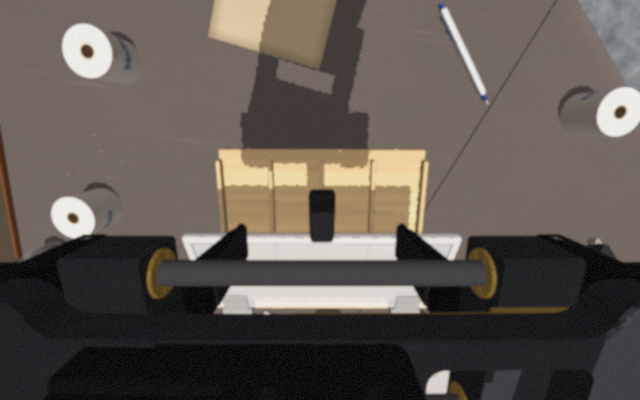

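View pics/s3.png

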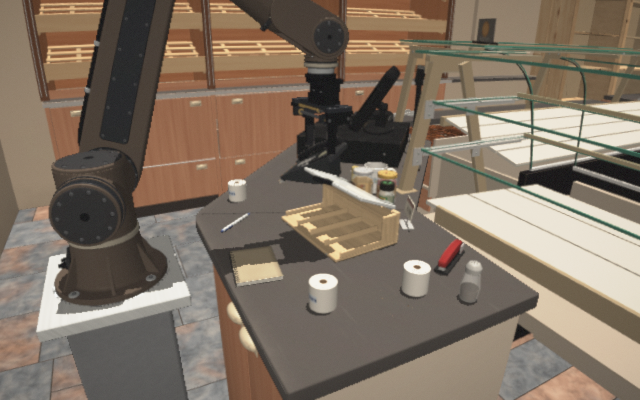

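```bash
python3 - <<'E'
from h import *
for uv in [(73,218),(88,51),(620,112)]: print(ray("wrist",uv,.058))
robot.servo_line(tabtcp(.39),vel=.1)
robot.command_gripper(0.0,effort=30)
print(sensors.read_grip_width(),sensors.read_ft_force())
for t in np.arange(.45,1.52,.06):
    robot.servo_line(tabtcp(t),vel=.06)
    if int(t*100)%4==1: print(round(t,2),sensors.read_ft_force().round(1),sensors.read_tool_pos()-tabtcp(t))
robot.sleep(.3); print(t,sensors.read_ft_force(),sensors.read_clock())
snap("scene","s4")
E
```

```text
[ 0.5976806  -0.35382036  0.058     ]
[ 0.39079011 -0.31312473  0.058     ]
[0.39657346 0.32437349 0.058     ]
0.25069427571441316 [-0.46369977  8.43257215  0.14573382]
0.45 [0.4 7.9 0.1] [-0.00017993  0.00100449 -0.00011542]
0.57 [ 1.2  7.7 -0.6] [-0.00025258  0.00096006 -0.00016086]
0.69 [ 0.3  7.4 -1.6] [9.06890695e-05 9.54878652e-04 1.93279167e-04]
0.81 [ 0.1  8.4 -3.2] [0.00022601 0.00093434 0.00021964]
0.93 [ 1.5  7.2 -3.9] [0.00028741 0.0008661  0.00018176]
1.05 [ 1.   7.  -5.5] [ 1.37873209e-04  8.48008967e-04 -1.68532859e-05]
1.17 [ 1.7  5.7 -4.7] [-3.55425897e-05  7.78201983e-04 -1.45104260e-04]
1.29 [-0.4  4.  -4.1] [-1.10297955e-04  7.93589213e-04 -6.79753760e-05]
1.41 [-0.6  3.7 -2.3] [-7.65095601e-05  7.10092905e-04  1.63505518e-04]
1.47 [-0.48832998  5.16427881 -1.67503339] 12.05
```

View pics/s4.png

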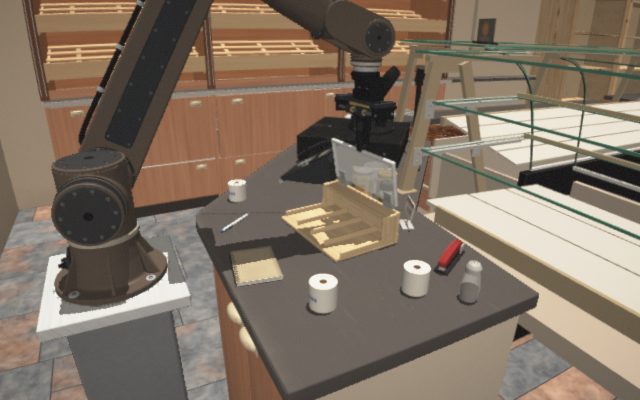

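```bash
cat >> h.py <<'E'
def findrolls():
    "white discs in the top view -> world xy"
    a=cams.grab_frame("top"); g=cv2.medianBlur(a.min(axis=2),3); out=[]
    n,l,st,c=cv2.connectedComponentsWithStats((g>165).astype(np.uint8))
    for k in range(1,n):
        w,h,ar=st[k,2:5]
        if 150<ar<500 and w<28 and h<28: out.append((ray("top",(st[k,0]+w/2-.5,st[k,1]+h/2-.5),.058)[:2].round(3).tolist(),int(ar)))
    return out,a
def place(p,lane,drop=-.02):
    "roll at world xy p into lane (stand y), slide home"
    p=np.array(p)
    robot.command_gripper(1.0)
    robot.reach(np.r_[p,.15],Q0); robot.servo_line(np.r_[p,.02],vel=.12)
    robot.command_gripper(0,effort=20); print("grip",sensors.read_grip_width()*.095)
    robot.servo_line(np.r_[p,.15],vel=.15)
    robot.servo_line(S(drop,lane,.15),vel=.2)
    robot.servo_line(S(drop,lane,.033),vel=.08); 
    print("down",sensors.read_ft_force().round(1))
E
python3 - <<'E'
from h import *
robot.servo_line(tabtcp(1.53),vel=.05); robot.sleep(.2)
robot.command_gripper(1.0); robot.servo_line(tabtcp(1.53,.09),vel=.15)
print(sensors.read_ft_force())
robot.servo_line([.5,-.2,.35],vel=.25)
r,a=findrolls(); print(r); cv2.imwrite("pics/t3.png",a); snap("scene","s5"); print(sensors.read_clock())
for x in (1.4,1.47,1.53): print(proj("scene",S(.094-.129*np.cos(x),-.139,.1+.129*np.sin(x))),proj("scene",S(.094-.129*np.cos(x),.139,.1+.129*np.sin(x))))
E
```

```text
[0.91431863 0.83561979 0.77479722]
[([1.27, 1.05], 211), ([0.788, 0.158], 299), ([0.397, 0.328], 285)]
15.875
[[393.86090615 162.04380309]] [[331.7154471  137.79147381]]
[[396.65193906 161.03392351]] [[334.24461596 137.02835297]]
[[399.02591875 160.36644606]] [[336.41018253 136.54115824]]
```

View pics/s5.png

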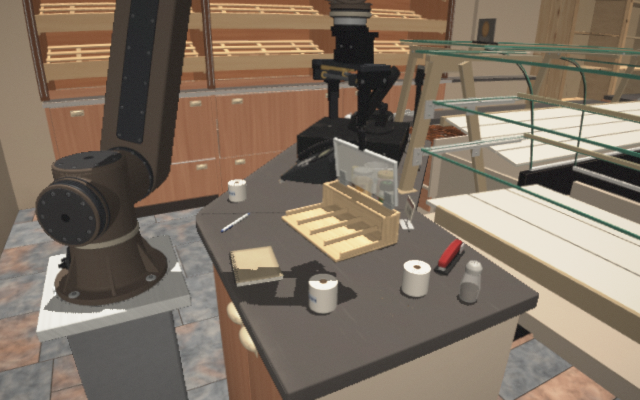

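View pics/t3.png

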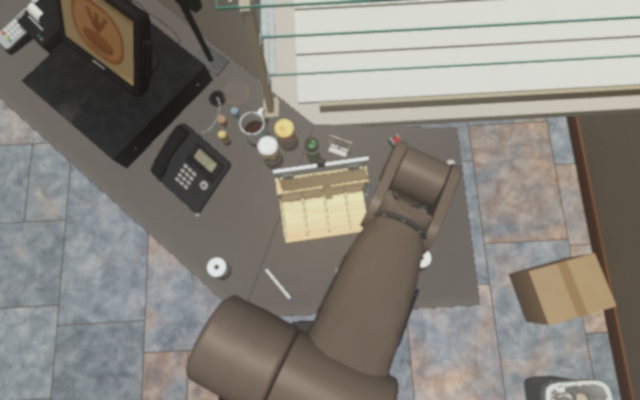

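Cover stands upright (top edge 335,140 to 397,168), rolls unmoved. Now the far right roll.

```bash
python3 - <<'E'
from h import *
place([.597,-.355],-.108)
snap("scene","s6"); i=snap("wrist","w6"); print(sensors.read_clock())
E
```

```text
grip 0.05767840833039676
down [ 0.1 -0.1 -1.2]
23.0583
```

View pics/s6.png

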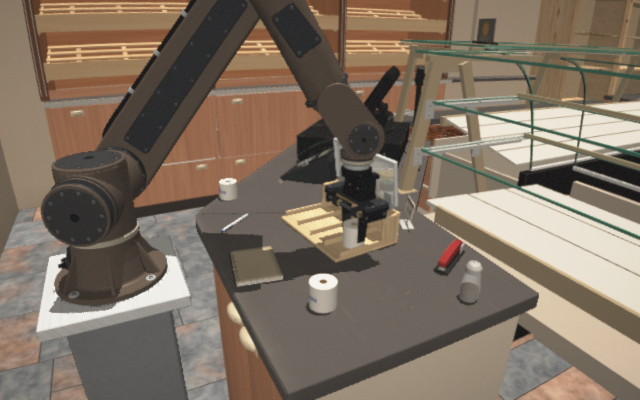

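View pics/w6.png

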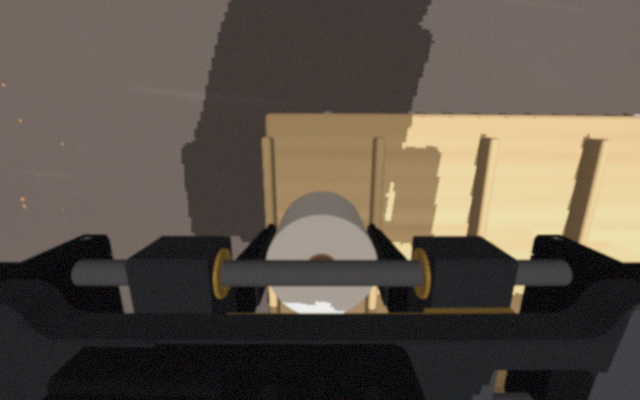

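```bash
cat >> h.py <<'E'
def push(lane,drop=-.02):
    robot.servo_line(S(drop,lane,.0305),vel=.03); print("dn",sensors.read_ft_force().round(1))
    robot.command_gripper(.9); robot.servo_line(S(drop,lane,.115),vel=.15)
    robot.servo_line(S(drop-.075,lane,.115),vel=.2); robot.command_gripper(.30)
    robot.servo_line(S(drop-.075,lane,.034),vel=.12)
    robot.servo_line(S(-.01,lane,.034),vel=.06)
    for x in np.arange(-.005,.035,.003):
        robot.servo_line(S(x,lane,.034),vel=.03)
        f=R.from_euler('z',-SP[2]).apply(sensors.read_ft_force()); 
        if f[0]<-3: break
    print("push stop x",x,f.round(1))
    robot.servo_line(S(-.03,lane,.034),vel=.1); robot.servo_line(S(-.06,lane,.2),vel=.2)
    print(sensors.read_clock())
E
python3 - <<'E'
from h import *
push(-.108)
i=snap("wrist","w7"); snap("scene","s7"); r,a=findrolls(); print(r); cv2.imwrite("pics/t7.png",a)
E
```

```text
dn [-0.2  0.4  0.1]
push stop x 0.024999999999999998 [-7.  -0.3  4.6]
33.2
[([1.27, 1.05], 211), ([0.788, 0.158], 299), ([0.391, -0.313], 279), ([0.374, 0.356], 215)]
```

View pics/s7.png

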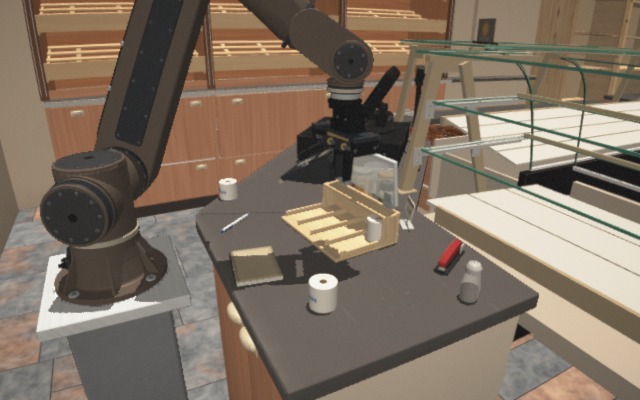

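View pics/w7.png

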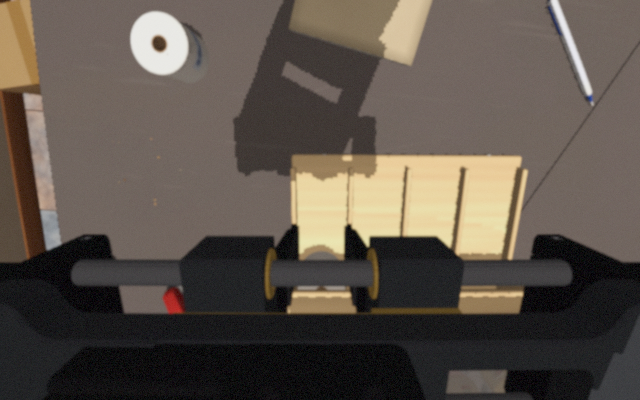

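View pics/t7.png

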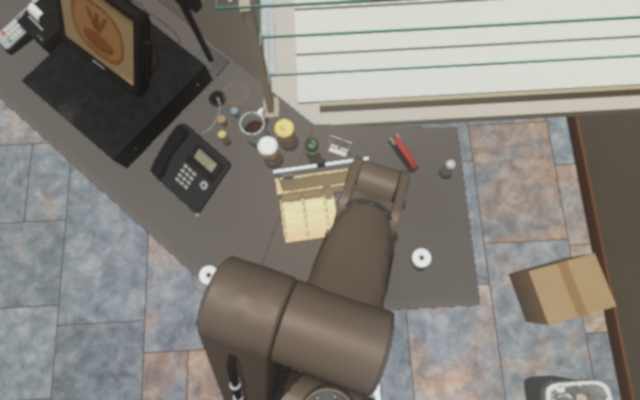

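```bash
python3 - <<'E'
from h import *
robot.servo_line([.42,-.2,.2],vel=.2)
place([.391,-.3135],-.036); push(-.036)
i=snap("wrist","w8"); snap("scene","s8"); r,a=findrolls(); print(r); cv2.imwrite("pics/t8.png",a)
E
```

```text
grip 0.05788369075955104
down [ 1.  -0.2 -0.5]
dn [ 0.2  0.2 -0.3]
push stop x 0.024999999999999998 [-6.8 -0.8  4.6]
52.2417
[([1.27, 1.05], 211), ([0.788, 0.158], 299), ([0.378, 0.353], 243), ([0.191, -0.352], 152)]
```

View pics/s8.png

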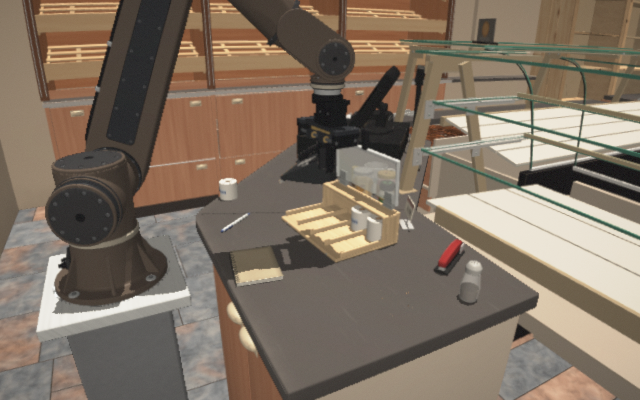

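View pics/w8.png

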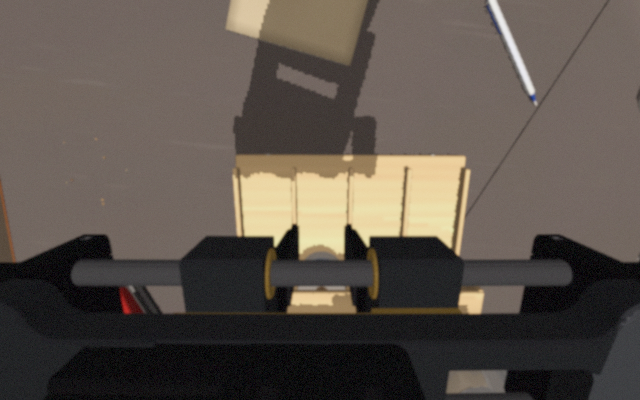

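View pics/t8.png

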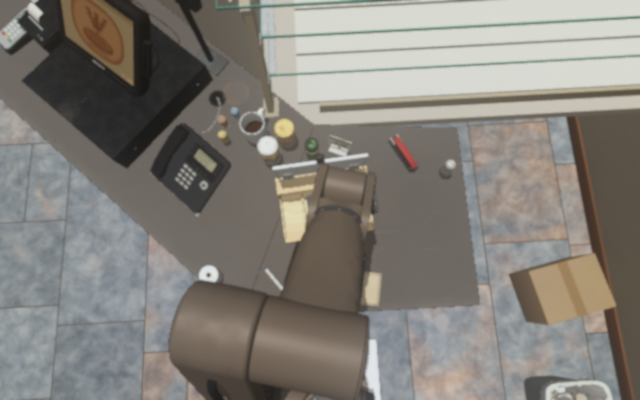

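```bash
python3 - <<'E'
from h import *
robot.servo_line(S(-.06,.06,.25),vel=.25)
robot.servo_line([.45,.34,.2],vel=.25)
i=snap("wrist","w9"); print(i['eye']); print(proj("wrist",[.377,.354,.058],i)); np.save("w9.npy",i,allow_pickle=True)
snap("scene","s9")
E
```

```text
[0.38247821 0.33247826 0.36984623]
[[341.85887354 127.68217666]]
```

View pics/w9.png

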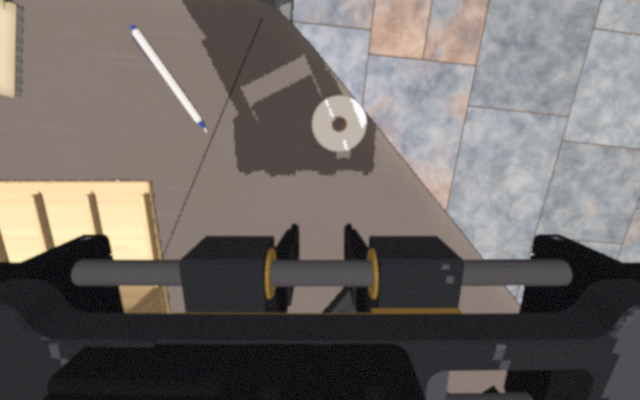

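View pics/s9.png

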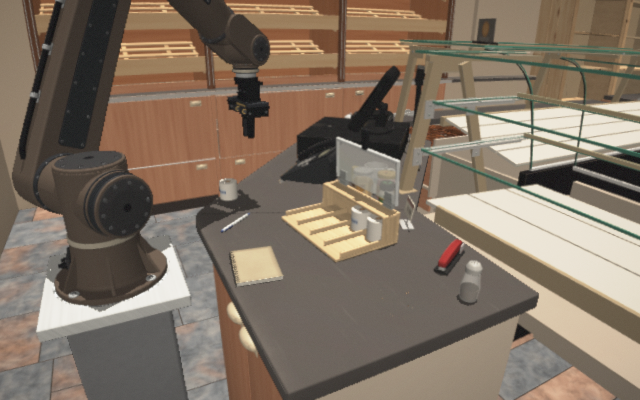

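```bash
python3 - <<'E'
from h import *
i=np.load("w9.npy",allow_pickle=True).item(); p=ray("wrist",(340,123),.058,i); print(p)
place(p[:2],.108); push(.108)
robot.servo_line(S(-.1,.0,.3),vel=.25)
i=snap("wrist","w10"); snap("scene","s10"); r,a=findrolls(); print(r); cv2.imwrite("pics/t10.png",a)
E
python3 - <<'E'
import cv2
b=cv2.imread("pics/s10.png")
cv2.imwrite("pics/s10c.png",cv2.resize(b[120:280,260:430],None,fx=3.7,fy=3.7,interpolation=cv2.INTER_CUBIC))
E
```

```text
[0.37238229 0.35149224 0.058     ]
grip 0.05757680415544774
down [ 0.5  0.3 -0.8]
dn [ 0.4 -0.3 -0.9]
push stop x 0.024999999999999998 [-6.4 -0.7  2.6]
72.6083
[([1.27, 1.05], 211), ([0.788, 0.158], 299), ([0.196, -0.333], 212)]
```

View pics/s10c.png

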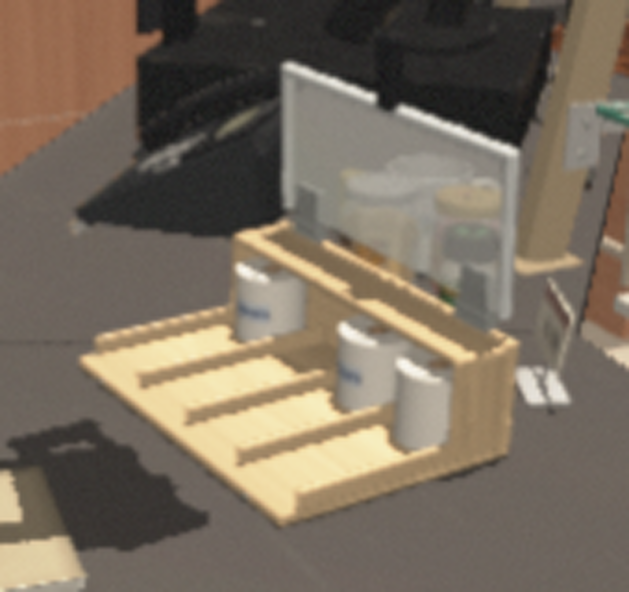

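View pics/t10.png

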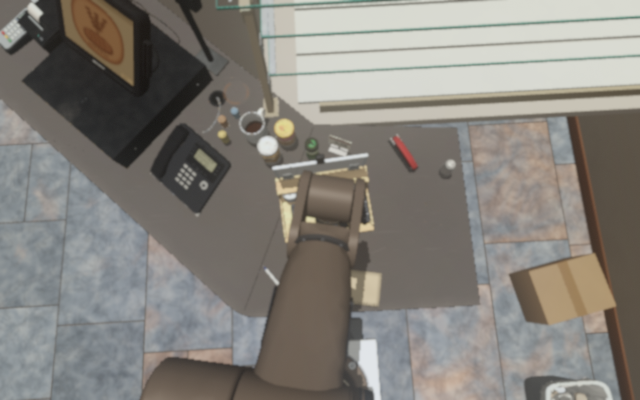

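View pics/w10.png

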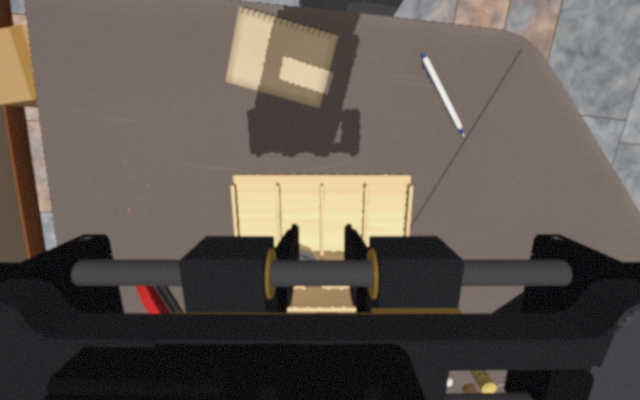

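```bash
python3 - <<'E'
from h import *
robot.command_gripper(1.0)
robot.servo_line(tabtcp(1.53,.12),vel=.2); robot.servo_line(tabtcp(1.53),vel=.1)
print(sensors.read_ft_force())
robot.command_gripper(0,effort=30); print(sensors.read_grip_width())
for t in np.append(np.arange(1.47,.80,-.06),.785):
    robot.servo_line(tabtcp(t),vel=.06)
    if int(t*100)%4<2: print(round(t,2),sensors.read_ft_force().round(1))
robot.sleep(.4); print(sensors.read_ft_force(),sensors.read_grip_width())
snap("scene","s11")
robot.command_gripper(.6); robot.servo_line(tabtcp(.785,.12),vel=.1)
robot.servo_line(S(-.25,.0,.33),vel=.25); robot.servo_line([.3,.3,.35],vel=.25); print(sensors.read_clock())
snap("scene","s12"); i=snap("top","t12")
for t in(.698,.785,.873): print(t,[proj("scene",S(.094-.129*np.cos(t),y,.1+.129*np.sin(t)))[0].round(1) for y in(-.139,.139)],[proj("top",S(.094-.129*np.cos(t),y,.1+.129*np.sin(t)))[0].round(1) for y in(-.139,.139)],proj("top",S(.094-.181*np.cos(t),0,.1+.181*np.sin(t)))[0].round(1))
b=cv2.imread("pics/s12.png")
cv2.imwrite("pics/s12c.png",cv2.resize(b[120:270,260:420],None,fx=4,fy=4,interpolation=cv2.INTER_CUBIC))
b=cv2.imread("pics/t12.png")
cv2.imwrite("pics/t12c.png",cv2.resize(b[120:260,250:410],None,fx=4,fy=4,interpolation=cv2.INTER_CUBIC))
E
```

```text
[ 0.16883409 -0.29193787  0.49549988]
0.25243706590938586
1.41 [-0.1  6.7  0.9]
1.29 [-1.7  7.   4.2]
1.17 [-4.8  7.2  8.7]
1.05 [-7.5  7.7 12. ]
0.93 [-9.9  6.5 13.4]
0.81 [-11.2   7.    9.6]
[-11.69665651   7.57395438  12.95201577] 0.24949987599278747
87.4333
0.698 [array([368.1, 184.5]), array([309.3, 155.9])] [array([372.5, 189.2]), array([278.6, 203. ])] [327.7 206.9]
0.785 [array([370.8, 180.7]), array([311.5, 152.8])] [array([372.4, 186. ]), array([278. , 199.9])] [327.1 202.4]
0.873 [array([373.7, 177.1]), array([314. , 149.8])] [array([372.1, 182.6]), array([277.3, 196.5])] [326.5 197.6]
```

View pics/s12c.png

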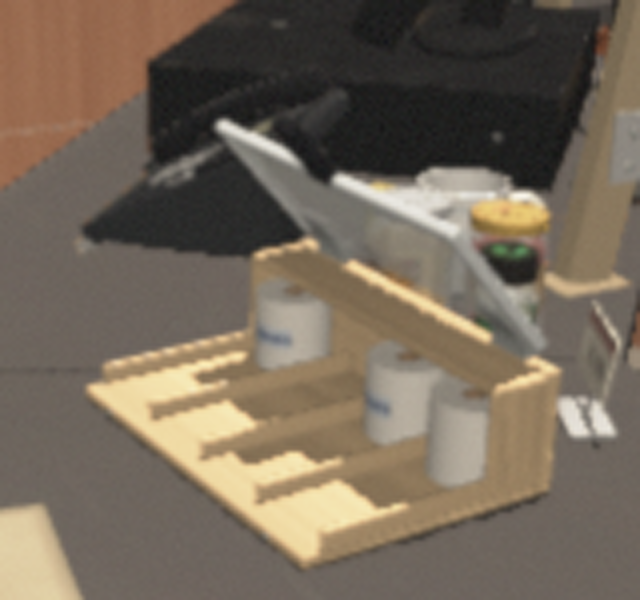

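View pics/t12c.png

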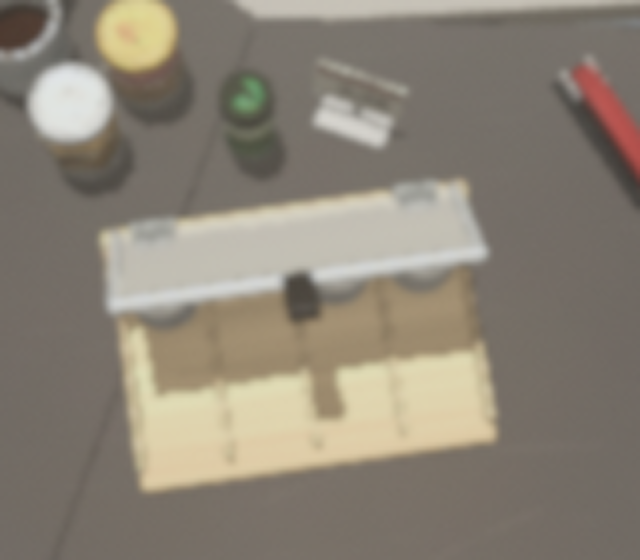

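Rolls are home, but the cover reads about 0.85 rad (scene corners 315,150.5 / 373.7,178.8; top tab end 325.5,200). That is too near the 0.873 limit, so I'll re-grip it and nudge it lower.

```bash
cat > m.py <<'E'
from h import *
def look(k):
    print(sensors.read_clock()); snap("scene",f"s{k}"); snap("top",f"t{k}")
    b=cv2.imread(f"pics/s{k}.png"); cv2.imwrite(f"pics/s{k}c.png",cv2.resize(b[140:240,290:420],None,fx=6,fy=6,interpolation=cv2.INTER_CUBIC))
    b=cv2.imread(f"pics/t{k}.png"); cv2.imwrite(f"pics/t{k}c.png",cv2.resize(b[150:250,260:390],None,fx=6,fy=6,interpolation=cv2.INTER_CUBIC))
E
python3 - <<'E'
from m import *
robot.servo_line(S(-.25,.0,.33),vel=.25)
robot.servo_line(tabtcp(.85,.12),vel=.25); robot.servo_line(tabtcp(.85),vel=.08)
robot.command_gripper(0,effort=40); print(sensors.read_ft_force())
for t in (.83,.81,.79,.77):
    robot.servo_line(tabtcp(t),vel=.03); print(t,sensors.read_ft_force().round(1))
robot.sleep(.4); print(sensors.read_ft_force())
robot.command_gripper(.6); robot.servo_line(tabtcp(.785,.12),vel=.1)
robot.servo_line(S(-.25,.0,.33),vel=.25); robot.servo_line([.3,.3,.35],vel=.25)
look(13)
E
```

```text
[0.40234278 8.09625397 0.65602432]
0.83 [-0.9  6.6  3.2]
0.81 [-0.7  7.1  5.5]
0.79 [-1.8  7.9  5. ]
0.77 [-3.2  7.   6.5]
[-2.64204155  8.39521013  5.80498475]
98.6583
```

View pics/s13c.png

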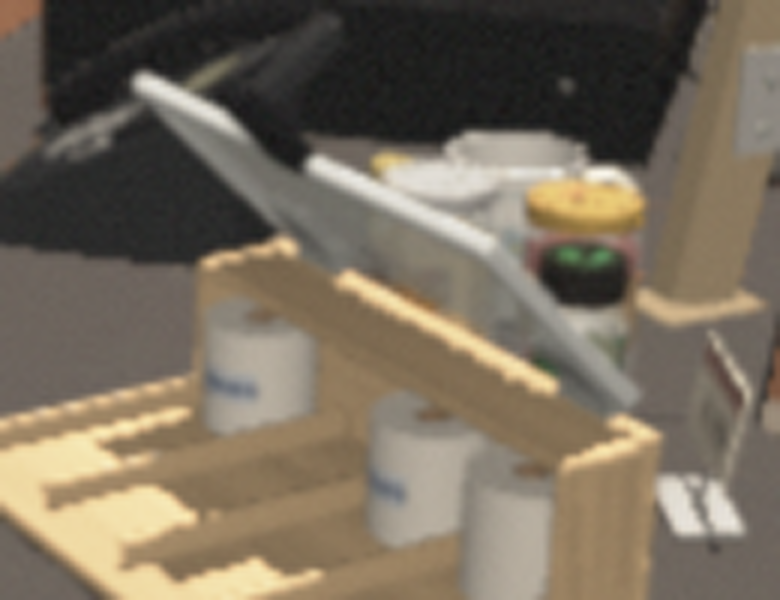

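View pics/t13c.png

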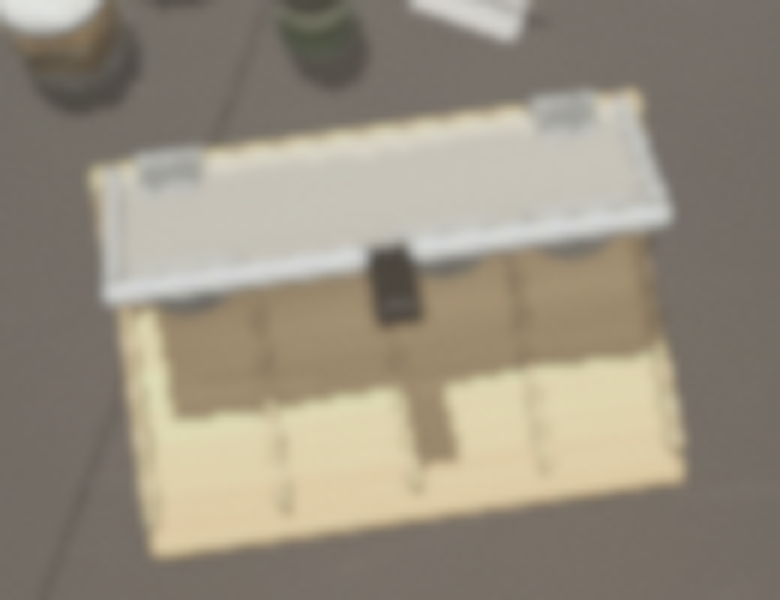

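```bash
python3 - <<'E'
from h import *
def P(t,r,n,y): return S(.094-r*np.cos(t)+n*np.sin(t),y,.1+r*np.sin(t)+n*np.cos(t))
obs=[("scene",(313.3,152),.129,.0025,.139),("scene",(371.7,179.7),.129,.0025,-.139),("top",(278,200),.129,-.0025,.139),("top",(372,185.8),.129,-.0025,-.139),("top",(326.7,203.7),.181,-.007,0)]
for n,uv,r,nn,y in obs:
    print(n,[ (t,(proj(n,P(t,r,nn,y))[0]-uv).round(1).tolist()) for t in(.74,.785,.83)])
E
```

```text
scene [(0.74, [-2.5, 1.7]), (0.785, [-1.2, 0.1]), (0.83, [0.0, -1.4])]
scene [(0.74, [-1.7, 2.1]), (0.785, [-0.3, 0.2]), (0.83, [1.2, -1.7])]
top [(0.74, [0.4, 2.2]), (0.785, [0.1, 0.6]), (0.83, [-0.2, -1.1])]
top [(0.74, [0.5, 2.6]), (0.785, [0.4, 0.9]), (0.83, [0.3, -0.8])]
top [(0.74, [1.0, 3.1]), (0.785, [0.7, 0.8]), (0.83, [0.4, -1.6])]
```

Both cameras now put the cover at about 0.79 rad. The rolls are upright under the shelf and the arm is clear, so I'm handing in.

```bash
python3 - <<'E'
from h import *
print(sensors.read_ft_force(),sensors.read_clock()); ticket.job_done()
E
```

```text
[-0.75560043  0.85066879 -0.01181206] 98.7583
the job is handed in; nothing more can be done
```

I handed the job in at about 99 s of the 210 s allowed; no verdict was reported. Three rolls were on the counter.

- **Cover raised:** I lifted it by its tab to about 1.53 rad, and the scene camera showed it staying upright after release.
- **Rolls:** I stood them in the lanes at y = -108, -36 and 108 mm. Each was pushed until a back-board contact force of about 6–7 N, which puts its origin near x = 0.06 m. The left roll got knocked about 3 cm aside partway through, so I located it again before picking it up.
- **Cover lowered:** My first lowering left it at about 0.85 rad, too near the 0.873 limit. I gripped it again and nudged it down.

**Last checks:** after release the two cameras agree on about 0.79–0.80 rad (45–46°). The pictures show all rolls upright under the shelf, and the honey jar and price card look unmoved. The arm was clear of everything. The only disagreement was 1–2 px between the views, roughly 0.03 rad.

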